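# Make up two regulator test kits

### The arm

A 6-joint arm with a two-finger parallel gripper is mounted at the origin on the work surface. World frame = base frame: x ahead of the robot, y to its left, z up, the work surface at z = 0. Lengths are in mm, angles in rad, forces in N, time in s.
With the tool pointing down it reaches from about 225 to 875 mm from the base axis. Payload 3.4 kg.
Tool frame: the origin (TCP) lies midway between the tips of the shut fingers; the grasp point (between the pads) lies 19 mm behind it (arm.grip_point_offset is the distance from the TCP to the grasp point, in mm); z points along the fingers, x is the direction in which the jaws open and shut, and the axes are right-handed (so a half turn about z gives the same grasp; the last joint's range is limited). The gripper opens to 85 mm and grips with 20 to 120 N. Pads are 22 mm wide; open, the fingers measure 114 mm over their backs; the gripper's body (76 mm by 85 mm) begins 54 mm behind the grasp point. The pads swing forward as they close: fully open they stand 13 mm farther back than shut.
Start: joints at [1.182, 0.276, 1.505, -0, 1.361, -0.121], TCP at [152.167, 554.534, 231.328] pointing down, gripper open.
Joint ranges: [-2.89, 2.89], [-0.75, 2.08], [0.22, 2.7], [-1.18, 4.32], [0.11, 2.71], [-2.7, 2.7]. Speed limits (rad/s): [2.57, 2.57, 3.14, 3.14, 3.14, 3.14].

### API

Orientations are given as [roll, pitch, yaw] about the fixed x, y, z axes, in that order (R = Rz(yaw) Ry(pitch) Rx(roll)).
In Python, from cell import get_state, read_camera, calibration, arm, spot_in gives the robot as it stands.
- The arm moves only by the tool drive_tool, never from a script. Its argument "targets" is a list that holds one entry, the list of rows, each a list of 7 numbers: the shift along the world's x, y, z in mm, then the turn, a rotation vector about the world's x, y, z in degrees, then the opening in per cent of the stroke, from 0 (shut) to 100 (fully open). A call has 1 to 20 rows; each row shifts and turns the commanded pose from where the row before left it; what a row does not reach is not made up. A row lasts 1/8 s, in which the tool goes at most 62.5 mm and 10.7 degrees, less where a joint would pass 70% of its speed; a pose out of reach is approached as far as the arm can. A call with a gripper value outside its range is refused whole. The fingers move at their own pace and stop on an object; "newtons" is the grip in N (left out, the last holds). Time passes only in rows, so rows that do not move let the fingers close. It gives the time, the measured TCP pose, the force and the opening at its end, in the units of the state.
- get_state(): the state, without advancing time (a new reading comes with each control period).
- read_camera(name): name is "side" or "top" or "wrist"; returns (picture, depth): 480x640x3 uint8, red, green, blue; 480x640 float32, mm along the optical axis (not along the pixel's ray), 0 where there is no reading.
- calibration(name): a dict with "intrinsics" (3x3 intrinsics, pixels), "R" (3x3) and "t" (3): a world point X has camera coordinates R X + t; the wrist camera has in their place "T_tool_cam" (4x4, takes a point from camera to tool coordinates, whose origin is the TCP and whose axes are the tool frame's). Camera axes: x right, y down, z forward; pixel columns grow to the right and rows downward; lengths in mm; the calibration is good to about 2 mm. A picture is of the moment at which its call begins: read the wrist's pose just before it. calibration takes no time and is no camera call.
- arm.sign_off(): hands the job in, once; it reports no verdict.
Trained networks look in the newest picture that a camera, given by its name, has taken for a name from the list of things; names that differ only in an ending like _2 or _b are one class to them, and where a whole thing is asked for, a point or a joint stands for the part that bears it (a point fixed in the world has none). Each returns a list of dicts, best first, with "score" (0 to 1); they miss things now and then, are a little off and sometimes report something else, mostly with a low value. They report only what shows in the picture. A call takes as long as a camera call. They do not tell look-alikes from the thing itself.
- spot_in(camera, label): "xyz" ([x, y, z] in mm, in world coordinates, good to about 4 mm: the middle of the surface that is visible of it).
The state is a dict: "time": time; "q": joint angles; "joint_vel": joint speeds; "tau": joint torques, N m; "tool_pos": TCP position; "eef_rot": TCP orientation; "wrist_force": force on the tool from outside, world axes, zero at the start; "wrist_torque": the same for the moment, N m; "opening": finger opening in mm.
Only numpy, scipy, OpenCV 4.12 (cv2) and the standard library are available. Lean on these libraries where they do the work, as an engineer would, in place of code of your own. Each camera call takes 0.05 s, during which the arm holds its last target.

### The job

Make up two kits from the stock lying on the counter. In the yellow tray build one stack, centred on the black disc, of the steel flange, the green washer ring and the brass hex adapter, flat and centred on one another with the widest at the bottom and the narrowest on top, the adapter's spigot upwards; in the red tray stand the blue regulator upright on the blue disc and the steel hex adapter upright, spigot upwards, on the white disc. Let go of everything, and leave the black washer, the red cap and the spanner where they lie.

Things in the scene. Friction and masses are not known exactly. Their poses are not given: they have to be found in the camera images.
- regulator_mid (a point): Blue aluminium pressure regulator standing upright, 70 mm high, 0.25 to 0.45 kg. Round body 48 mm in diameter up to 26 mm, tapering to a round bonnet 36 mm in diameter from 31 mm up to the top, with a black top cap of the same diameter. Two brass ports (14 mm in diameter, axis 14 mm above the underside) stick out to 32 mm from the axis along its +x and -x. The point is on its axis, half-way up (35 mm above its underside); z up
- flange_mid (a point): Round steel blind flange lying flat: plain disc 58 mm in diameter, 18 mm high, six small dark bolt marks on top, 0.26 to 0.40 kg. The point is its centre, half-way up (9 mm above its underside); z up
- green_washer_mid (a point): Green rubber washer ring lying flat, 44 mm outside diameter, 20 mm hole, 14 mm high, rigid. The point is the ring's centre, half-way up (7 mm above its underside); z up
- brass_adapter_mid (a point): Brass (yellow metal) hex adapter: a hexagon 30 mm across flats (35 mm across corners) and 20 mm high, standing flat on the counter, with a round threaded spigot 20 mm in diameter and 20 mm high on top; 40 mm high in all, 0.10 to 0.17 kg. The point is on its axis, half-way up (20 mm above its underside); z points up out of the spigot; two of its six flats face along +y and -y, the others every 60 degrees
- steel_adapter_mid (a point): Steel (silver-grey) hex adapter: a hexagon 30 mm across flats (35 mm across corners) and 20 mm high, standing flat on the counter, with a round threaded spigot 20 mm in diameter and 20 mm high on top; 40 mm high in all, 0.10 to 0.17 kg. The point is on its axis, half-way up (20 mm above its underside); z points up out of the spigot; two of its six flats face along +y and -y, the others every 60 degrees
- yellow_tray: Yellow open tray fixed to the counter, 140 x 140 mm, walls 5 mm thick with the rim 16 mm above the counter, inner floor 5 mm above the counter, inside 130 x 130 mm. A black disc 72 mm in diameter marks the middle of its floor: the place of the stack. The origin is the centre of its underside, on the counter, straight below the middle of the disc; z up, x and y along its sides
- red_tray: Red open tray fixed to the counter, 230 mm along its x and 140 mm along its y, walls 5 mm thick with the rim 16 mm above the counter, inner floor 5 mm above the counter, inside 220 x 130 mm. A blue disc (68 mm in diameter, the regulator's place) is centred at x = -52 mm, y = 0 in the tray's frame, and a white disc (54 mm in diameter, the steel adapter's place) at x = +52 mm, y = 0. The origin is the centre of its underside, on the counter; z up
- black_washer_mid (a point): Not wanted, leave it: black rubber washer ring lying flat, 44 mm outside diameter, 20 mm hole, 14 mm high, rigid. The point is the ring's centre, half-way up (7 mm above its underside); z up
- red_cap_mid (a point): Not wanted, leave it: red plastic dust cap, round, 34 mm in diameter with a 40 mm foot rim, 22 mm high. The point is on its axis, half-way up (11 mm above its underside); z up
- spanner_mid (a point): Not wanted, leave it: small steel spanner about 150 mm long lying along its x at the far side of the counter. The point is near the middle of its length
Not all that is in view belongs to the job. Leave any purple look-alike of the part that bears steel_adapter_mid alone. Of the things shaped like the part that bears brass_adapter_mid, the brass one is meant.

How it is judged:
By the outcome, as a careful person would: the job done as asked, in the order asked, and still so for the second after the job is handed in, with the robot touching nothing.
It also fails if it takes over 128 s, if anything falls off the work surface, if the arm or the gripper's body presses on something with over 40 N, if the wrist force passes 120 N, or if a joint passes its speed limit or range.

## Working session

There is one attempt and no reset: what is moved stays moved. The work goes in short steps, Python scripts to look and compute and a tool call to move; the robot and the scene stay as the last step left them, time stands still between calls to the robot, and variables do not carry over. Pictures are saved under pics/ and viewed, and the job is handed in when it is done.

Besides the shell and the picture viewer there is one more tool, called after ">>>" as a command line: name --argument value ..., lists and objects as JSON in quotes. drive_tool: Moves the arm, as the interface text tells. Its arguments: {"type":"object","properties":{"targets":{"type":"array"},"newtons":{"type":"number"}},"required":["targets"]}

```bash
ls; mkdir -p pics
python3 - <<'E'
from cell import get_state, read_camera, calibration
import cv2
print(get_state())
for n in ("top","side","wrist"):
    p,d=read_camera(n); cv2.imwrite(f"pics/{n}0.png",p[...,::-1]); 
    import numpy as np; np.save(f"pics/{n}0.npy",d); np.save(f"pics/{n}0rgb.npy",p)
    c=calibration(n); print(n,{k:np.round(v,3).tolist() for k,v in c.items()})
E
```

```text
pics
{'time': 0.0, 'q': array([ 1.18199657e+00,  2.76617047e-01,  1.50616907e+00, -3.47879120e-05,
        1.36070799e+00, -1.21009068e-01]), 'joint_vel': array([ 0.00069451, -0.00050117, -0.00109622, -0.00177332,  0.00076883,
       -0.00019451]), 'tau': array([ 4.46206031e-04, -4.16768503e+01, -2.45811260e+01,  1.39409835e-04,
        1.10414889e-02, -1.17585293e-05]), 'tool_pos': array([151.95837678, 553.98757704, 230.4128323 ]), 'eef_rot': array([-3.14139688e+00,  1.89165298e-03,  1.30301311e+00]), 'wrist_force': array([-0.2374682 ,  0.28884675,  0.6873258 ]), 'wrist_torque': array([ 0.02614107, -0.00658994,  0.02073797]), 'opening': 85.29984769220984}
top {'intrinsics': [[499.342, 0.0, 312.553], [0.0, 499.342, 240.168], [0.0, 0.0, 1.0]], 'R': [[-0.002, -1.0, -0.001], [-0.983, 0.002, -0.182], [0.182, 0.0, -0.983]], 't': [-12.166, 615.164, 841.083]}
side {'intrinsics': [[552.128, 0.0, 314.176], [0.0, 552.128, 239.115], [0.0, 0.0, 1.0]], 'R': [[0.865, -0.502, -0.009], [-0.29, -0.486, -0.824], [0.409, 0.715, -0.566]], 't': [-525.445, 225.648, 699.136]}
wrist {'intrinsics': [[414.858, 0.0, 319.674], [0.0, 414.858, 236.557], [0.0, 0.0, 1.0]], 'T_tool_cam': [[1.0, -0.0, 0.0, -1.483], [0.0, 0.965, 0.264, -67.351], [-0.0, -0.264, 0.965, -143.001], [0.0, 0.0, 0.0, 1.0]]}
```

View pics/top0.png

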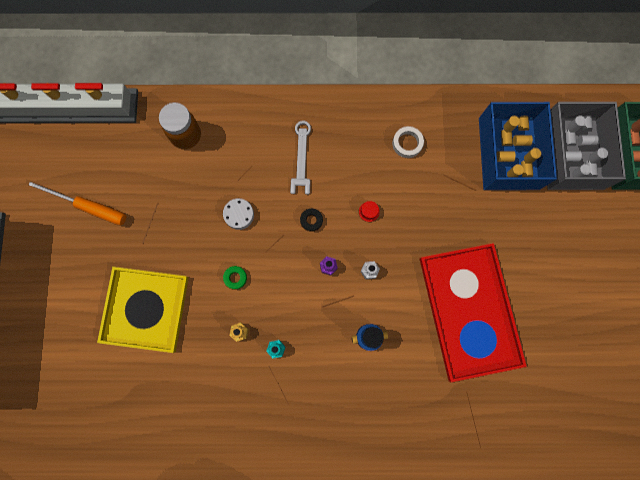

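View pics/side0.png

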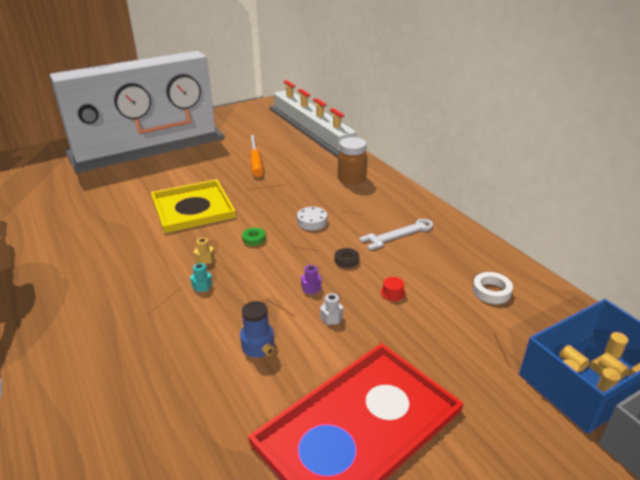

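Run:
```python
from cell import *
from cell import spot_in,get_state
import numpy as np
for n in "regulator_mid flange_mid green_washer_mid brass_adapter_mid steel_adapter_mid yellow_tray red_tray".split():
    print(n,[(np.round(r['xyz']).tolist(),round(r['score'],2)) for r in spot_in("top",n)])
print(get_state()['time'])
```

```text
regulator_mid [([442.0, -113.0, 73.0], 0.66), ([563.0, -117.0, 21.0], 0.29)]
flange_mid [([674.0, 124.0, 19.0], 0.94), ([491.0, 298.0, 3.0], 0.19)]
green_washer_mid [([551.0, 129.0, 11.0], 0.53)]
brass_adapter_mid [([458.0, 117.0, 15.0], 0.81), ([421.0, 52.0, 20.0], 0.57)]
steel_adapter_mid [([563.0, -119.0, 20.0], 0.76), ([573.0, -43.0, 20.0], 0.48)]
yellow_tray [([490.0, 302.0, 5.0], 0.82)]
red_tray [([486.0, -303.0, 6.0], 0.59)]
0.5
```

The top view shows these possible mix-ups:
- **Brass adapter:** it is at (238,332), with a teal look-alike at (276,349).
- **Steel adapter:** it is at (371,269), with a purple look-alike at (329,266).
- **Green washer:** it is at (235,277), the black one at (311,219).
- **Flange:** it is at (238,213), and the white ring at (408,142) is something else.
- **Regulator:** it is at (370,337).

I'll check a close crop and measure.

```bash
cat > h.py <<'E'
import numpy as np, cv2
from cell import get_state, read_camera, calibration, arm, spot_in
from scipy.spatial.transform import Rotation as Rn
def cam_pose(n,st=None):
    c=calibration(n)
    if n!="wrist": return c["intrinsics"],np.array(c["R"]),np.array(c["t"])
    T=np.eye(4);T[:3,:3]=Rn.from_euler('xyz',st['eef_rot']).as_matrix();T[:3,3]=st['tool_pos']
    W=np.linalg.inv(T@np.array(c["T_tool_cam"])); return c["intrinsics"],W[:3,:3],W[:3,3]
def toplane(uv,z,P):
    K,R,t=P; uv=np.atleast_2d(uv).astype(float)
    ray=np.c_[uv,np.ones(len(uv))]@np.linalg.inv(K).T@R; o=-R.T@t
    return o+ray*((z-o[2])/ray[:,2])[:,None]
def proj(X,P):
    K,R,t=P; c=R@np.asarray(X,float)+t; return (K@c)[:2]/c[2]
def cloud(d,P):
    K,R,t=P; v,u=np.mgrid[:480,:640]; x=np.stack([(u-K[0,2])*d/K[0,0],(v-K[1,2])*d/K[1,1],d],-1)
    return (x-t)@R
E
python3 - <<'E'
from h import *
p=np.load('pics/top0rgb.npy');d=np.load('pics/top0.npy');P=cam_pose("top")
X=cloud(d,P)
cr=p[180:370,210:410][...,::-1]; cv2.imwrite('pics/crop0.png',cv2.resize(cr,None,fx=4,fy=3.1,interpolation=cv2.INTER_CUBIC)[:, :800])
hsv=cv2.cvtColor(p,cv2.COLOR_RGB2HSV)
def comp(name,mask,seed,z):
    n,l,s,c=cv2.connectedComponentsWithStats(mask.astype(np.uint8))
    k=l[seed[1],seed[0]]
    m=l==k
    cnt=max(cv2.findContours(m.astype(np.uint8),cv2.RETR_EXTERNAL,cv2.CHAIN_APPROX_NONE)[0],key=cv2.contourArea)
    (cx,cy),r,_=cv2.fitEllipse(cnt) if len(cnt)>5 else ((0,0),0,0)
    print(name,k,s[k],np.round(c[k],1),'ell',round(cx,1),round(cy,1),np.round(r,1),np.round(toplane([cx,cy],z,P),1),'cent',np.round(toplane(c[k],z,P),1))
    return m
H,S,V=[hsv[...,i].astype(int) for i in range(3)]
black=(V<45)
comp('blackdisc',black,(144,309),5)
comp('bluedisc',(H>100)&(H<120)&(S>150)&(V>120),(478,339),5)
comp('white',(S<40)&(V>150),(464,284),5)
for nm,(u,v) in dict(flange=(238,205),green=(226,277),brass=(238,338),steel=(371,275),reg=(371,337)).items():
    a=X[v-25:v+26,u-25:u+26]; print(nm,'rgb',p[v,u],'hsv',hsv[v,u],'zmax',np.round(np.percentile(a[...,2],[50,95,99]),1))
    zc=X[...,2]; m=(zc>6); mm=np.zeros_like(m); mm[v-30:v+31,u-25:u+26]=m[v-30:v+31,u-25:u+26]
    n,l,s,c=cv2.connectedComponentsWithStats(mm.astype(np.uint8)); 
    for k in range(1,n):
        if s[k,4]>60:
            q=X[l==k]; t=q[q[:,2]>np.percentile(q[:,2],99)-4]; print('   ',s[k,4],'top pts',len(t),'mean',t.mean(0).round(1),'mid',((t.max(0)+t.min(0))/2).round(1),'ext',(t.max(0)-t.min(0)).round(1))
for nm,(u,v) in dict(y=(144,290),r=(440,300),tab=(200,400)).items(): print(nm,X[v,u].round(1))
E
```

```text
blackdisc 384 [126 291  37  37 610] [146.8 308.4] ell 145.5 308.7 [32.8 35.5] [[496.  296.8   5. ]] cent [[496.5 294.3   5. ]]
bluedisc 29 [ 460  321   37   37 1046] [477.8 338.9] ell 477.8 338.9 [34.3 37. ] [[ 439.8 -316.1    5. ]] cent [[ 439.8 -316.1    5. ]]
white 15 [450 270  28  28 610] [463.6 283.3] ell 463.6 283.3 [26.1 27.9] [[ 541.9 -295.9    5. ]] cent [[ 541.9 -295.9    5. ]]
flange rgb [185 181 182] hsv [173   6 185] zmax [ 1.  19.8 21.5]
    740 top pts 366 mean [673.  127.5  24.5] mid [577.1  71.3 478.4] ext [249.9 169.9 920.7]
green rgb [ 11 130  41] hsv [ 68 233 130] zmax [ 0.5 14.5 16.9]
    356 top pts 114 mean [551.5 130.7  32.1] mid [513.1  69.5 476.7] ext [121.9 166.4 924.2]
brass rgb [215 176  69] hsv [ 22 173 215] zmax [ 0.2 32.7 41.9]
    260 top pts 37 mean [453.4 114.6  90.4] mid [452.3  57.8 489.6] ext [ 19.1 142.8 898.3]
steel rgb [129 128 129] hsv [150   2 129] zmax [ 0.2 24.  41.6]
    248 top pts 57 mean [ 563.8 -118.5   56.9] mid [514.  -70.9 489.2] ext [123.6 114.4 899.2]
reg rgb [25 31 28] hsv [75 49 31] zmax [ 0.7 70.6 72.8]
    653 top pts 204 mean [ 443.9 -113.8   83.9] mid [444.3 -73.5 504.3] ext [ 33.5 119.8 869. ]
y [530.8 302.3   2.9]
r [ 510.9 -250.     5.9]
tab [332.6 190.3   0.4]
```

View pics/crop0.png

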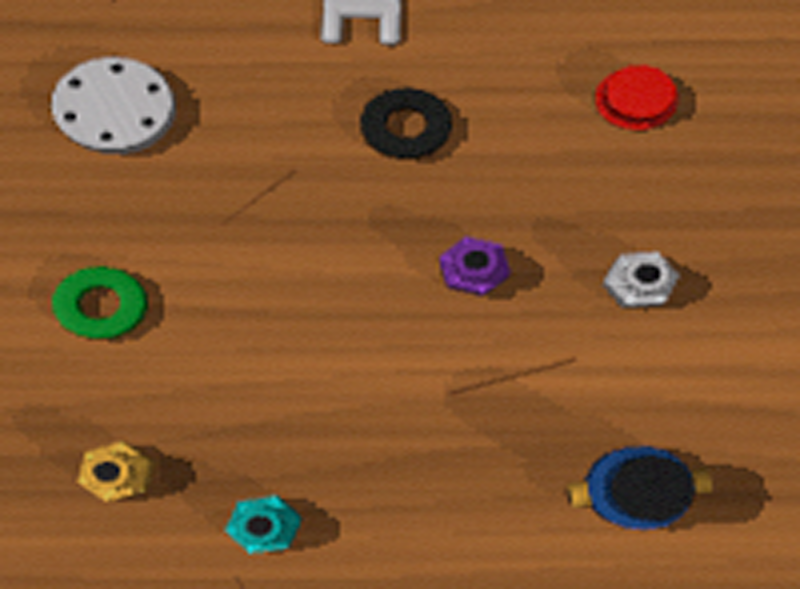

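Chosen by description: the silver-grey hex at (371,269) and the gold one at (238,332); the purple and teal ones stay. Next I'll hover over the yellow tray for a wrist look.

>>> drive_tool --targets '[[[43, -32, -12, 0, 0, 0, 100], [43, -32, -12, 0, 0, 0, 100], [43, -32, -12, 0, 0, 0, 100], [43, -32, -12, 0, 0, 0, 100], [43, -32, -12, 0, 0, 0, 100], [43, -32, -12, 0, 0, 0, 100], [43, -32, -12, 0, 0, 0, 100], [43, -32, -12, 0, 0, 0, 100], [0, 0, 0, 0, 0, 0, 100], [0, 0, 0, 0, 0, 0, 100]]]'

```text
time: 1.75
tool_pos: [495.8, 298.5, 135.2]
eef_rot: [-3.14, -0.0, 1.302]
wrist_force: [-0.2, 0.3, 0.4]
opening: 85.4
```

Run:
```python
from h import *
st=get_state(); p,d=read_camera("wrist"); print(st['time'],st['tool_pos'],st['eef_rot'],st['wrist_force'])
np.savez('pics/w1.npz',p=p,d=d,pos=st['tool_pos'],rot=st['eef_rot']); cv2.imwrite('pics/w1.png',p[...,::-1])
```

```text
1.75 [495.78630128 298.54801052 135.21330458] [-3.14047929e+00 -6.71645524e-05  1.30214493e+00] [-0.18675558  0.28362886  0.41699894]
```

View pics/w1.png

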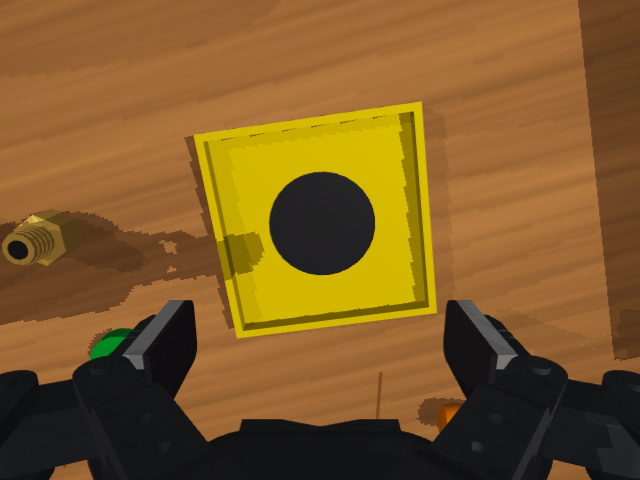

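The wrist view shows the black disc centred near (322,223), with nothing else in the tray. The brass adapter is at the left edge, near (35,240). Now to measure the disc.

```bash
cat >> h.py <<'E'
def snap(name):
    st=get_state(); p,d=read_camera("wrist"); cv2.imwrite(f'pics/{name}.png',p[...,::-1])
    np.savez(f'pics/{name}.npz',p=p,d=d,pos=st['tool_pos'],rot=st['eef_rot'])
    print('t',round(st['time'],2),'tcp',np.round(st['tool_pos'],1),'rot',np.round(st['eef_rot'],4),'F',np.round(st['wrist_force'],1),'op',round(st['opening'],1))
    return p,d,cam_pose("wrist",st)
def load(name):
    f=np.load(f'pics/{name}.npz'); return f['p'],f['d'],cam_pose("wrist",dict(tool_pos=f['pos'],eef_rot=f['rot']))
def planefit(mask,seed,z,P):
    """component contour -> plane z -> circle fit (least squares)"""
    n,l,s,c=cv2.connectedComponentsWithStats(mask.astype(np.uint8)); m=(l==l[seed[1],seed[0]])
    cnt=max(cv2.findContours(m.astype(np.uint8),cv2.RETR_EXTERNAL,cv2.CHAIN_APPROX_NONE)[0],key=cv2.contourArea)[:,0]
    W=toplane(cnt,z,P)[:,:2]
    A=np.c_[2*W,np.ones(len(W))]; s_=np.linalg.lstsq(A,(W**2).sum(1),rcond=None)[0]
    r=np.sqrt(s_[2]+s_[0]**2+s_[1]**2); res=np.hypot(*(W-s_[:2]).T)-r
    return s_[:2],r,res.std(),m
E
python3 - <<'E'
from h import *
p,d,P=load('w1'); hsv=cv2.cvtColor(p,cv2.COLOR_RGB2HSV)
print(planefit(hsv[...,2]<60,(322,223),5,P)[:3])
X=cloud(d,P); print(X[223,322],X[150,250],X[40,400], P[0])
b=toplane([[20,248]],30,P); print(b)
E
```

```text
(array([494.78466525, 298.92428078]), np.float64(35.26657601152766), np.float64(0.2124834623534673))
[493.35094873 299.40148668   5.96746458] [434.46094922 267.67755833   7.08262395] [ 3.95819079e+02  3.76020067e+02 -2.11903526e-01] [[414.85835795   0.         319.67382058]
 [  0.         414.85835795 236.55733636]
 [  0.           0.           1.        ]]
[[453.12426808 114.65364816  30.        ]]
```

>>> drive_tool --targets '[[[35, -34, -2, 0, 0, 0, 100], [35, -34, -2, 0, 0, 0, 100], [35, -34, -2, 0, 0, 0, 100], [35, -34, -2, 0, 0, 0, 100], [35, -34, -2, 0, 0, 0, 100], [0, 0, 0, 0, 0, 0, 88], [0, 0, 0, 0, 0, 0, 88]]]'

```text
time: 2.68
tool_pos: [670.0, 130.1, 125.5]
eef_rot: [-3.14, -0.001, 1.304]
wrist_force: [0.3, -0.2, -0.6]
opening: 75.3
```

Run:
```python
from h import *
snap('w2')
```

```text
t 2.67 tcp [670.  130.1 125.5] rot [-3.1404e+00 -6.0000e-04  1.3042e+00] F [ 0.3 -0.2 -0.6] op 75.3
```

View pics/w2.png

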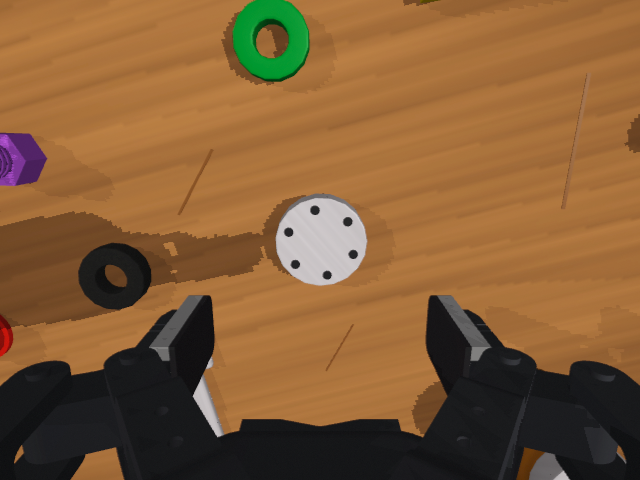

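The flange is at (322,240) with six marks, clear of the fingers. The green washer is at (271,40) and the black washer at (115,275).

Run:
```python
from h import *
p,d,P=load('w2'); hsv=cv2.cvtColor(p,cv2.COLOR_RGB2HSV); H,S,V=[hsv[...,i].astype(int) for i in range(3)]
print(hsv[197,322],hsv[225,322],hsv[40,245],hsv[76,260])
for th in (130,160,180):
    r=planefit((S<40)&(V>th),(322,240),18,P); print(th,r[:3])
m=(V<60)&(np.hypot(*(np.mgrid[:480,:640]-np.array([240,322])[:,None,None]))<42)
n,l,s,c=cv2.connectedComponentsWithStats(m.astype(np.uint8)); k=[i for i in range(1,n) if s[i,4]>30]; print(len(k),toplane(c[k],18,P).mean(0))
for th in (90,110,130,): print(th,planefit((H>50)&(H<80)&(S>150)&(V>th),(245,40),14,P)[:3])
X=cloud(d,P); print(X[230:250,310:335,2].mean())
```

```text
[165   9 111] [170   8 203] [ 69 250 154] [ 68 255 137]
130 (array([674.31528255, 128.19017531]), np.float64(28.207984485128502), np.float64(0.23597930899118819))
160 (array([674.427131  , 128.16123586]), np.float64(28.097519730822082), np.float64(0.2096759643284531))
180 (array([674.55338559, 128.18180057]), np.float64(27.98878695100617), np.float64(0.21728039638013086))
6 [674.91060137 128.12569123  18.        ]
90 (array([553.2507715 , 131.90228054]), np.float64(20.998214185493726), np.float64(0.4152152094930739))
110 (array([553.16257713, 131.9432834 ]), np.float64(20.906468379536715), np.float64(0.40069204846381407))
130 (array([552.98742811, 131.87638021]), np.float64(20.74925740139385), np.float64(0.4026286019376074))
18.350788423083905
```

>>> drive_tool --targets '[[[4.6, -2, -55, 0, 0, 0, 88], [0, 0, -50, 0, 0, 0, 88], [0, 0, -19.5, 0, 0, 0, 88], [0, 0, 0, 0, 0, 0, 88], [0, 0, 0, 0, 0, 0, 40], [0, 0, 0, 0, 0, 0, 40], [0, 0, 0, 0, 0, 0, 40], [0, 0, 0, 0, 0, 0, 40]]]' --newtons 50

```text
time: 3.72
tool_pos: [676.8, 127.5, 3.2]
eef_rot: [3.139, -0.002, 1.303]
wrist_force: [-1.3, 3.1, 6.8]
opening: 56.1
```

>>> drive_tool --targets '[[[0, 0, 10, 0, 0, 0, 40], [0, 0, 25, 0, 0, 0, 40], [0, 0, 45, 0, 0, 0, 40], [0, 0, 0, 0, 0, 0, 40]]]'

```text
time: 4.22
tool_pos: [678.8, 126.4, 85.0]
eef_rot: [3.133, -0.003, 1.303]
wrist_force: [0.7, 0.1, -3.6]
opening: 55.8
```

Run:
```python
from h import *
snap('w3')
```

```text
t 4.22 tcp [678.8 126.4  85. ] rot [ 3.1333e+00 -2.6000e-03  1.3029e+00] F [ 0.7  0.1 -3.6] op 55.8
```

View pics/w3.png

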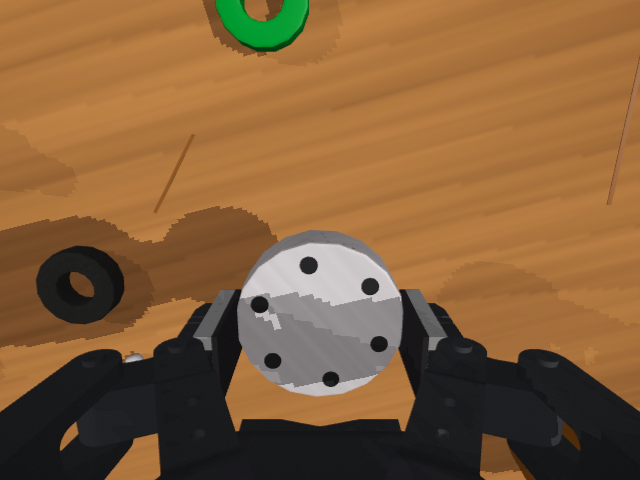

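The flange is held, with its bolt circle centred near (319,320). Next I'll work out where it sits in the tool frame.

Run:
```python
from h import *
p,d,P=load('w3'); X=cloud(d,P)
hsv=cv2.cvtColor(p,cv2.COLOR_RGB2HSV); V=hsv[...,2]
m=(V<60)&(np.hypot(*(np.mgrid[:480,:640]-np.array([320,320])[:,None,None]))<74)
n,l,s,c=cv2.connectedComponentsWithStats(m.astype(np.uint8)); k=[i for i in range(1,n) if 100<s[i,4]<600]; print(c[k].round(1))
a=X[300:350,290:350].reshape(-1,3); a=a[(abs(a[:,2]-np.median(a[:,2]))<5)]; zt=np.median(a[:,2]); A=np.c_[a[:,:2]-a[:,:2].mean(0),np.ones(len(a))]; print('top z',zt,'slope',np.linalg.lstsq(A,a[:,2],rcond=None)[0])
w=toplane(c[k],zt,P); print(w.mean(0), np.linalg.norm(w-w.mean(0),axis=1))
st=get_state(); print(st['tool_pos'],st['wrist_force'],st['joint_vel'].round(3))
```

```text
[[308.4 265.1]
 [369.9 286.2]
 [259.2 304.3]
 [378.7 343.6]
 [272.5 360.3]
 [330.4 378.6]]
top z 100.1135611665711 slope [-1.19543407e-03  1.80140790e-03  1.00130361e+02]
[676.73255804 125.43893499 100.11356117] [21.55752753 21.54869656 21.56863656 21.55115658 21.53155566 21.53342049]
[676.7879867  126.22977262  82.39109383] [ 0.26377678  0.30268399 -4.47799493] [-0.     0.036  0.056  0.003  0.008 -0.002]
```

>>> drive_tool --targets '[[[-20, 20, 0, 0, 0, 0, 40], [-36, 35, -5, 0, 0, 0, 40], [-36, 35, -10, 0, 0, 0, 40], [-36, 35, -10, 0, 0, 0, 40], [-32, 30, -10, 0, 0, 0, 40], [-17, 17, -5, 0, 0, 0, 40], [0, 0, 0, 0, 0, 0, 40], [0, 0, 0, 0, 0, 0, 40], [0, 0, 0, 0, 0, 0, 40]]]'

```text
time: 5.4
tool_pos: [499.7, 297.8, 40.6]
eef_rot: [3.141, 0.0, 1.302]
wrist_force: [0.7, -0.2, -3.4]
opening: 55.8
```

Run:
```python
from h import *
p,d,P=snap('w4')
```

```text
t 5.4 tcp [499.7 297.8  40.6] rot [3.1412e+00 1.0000e-04 1.3018e+00] F [ 0.7 -0.2 -3.4] op 55.8
```

View pics/w4.png

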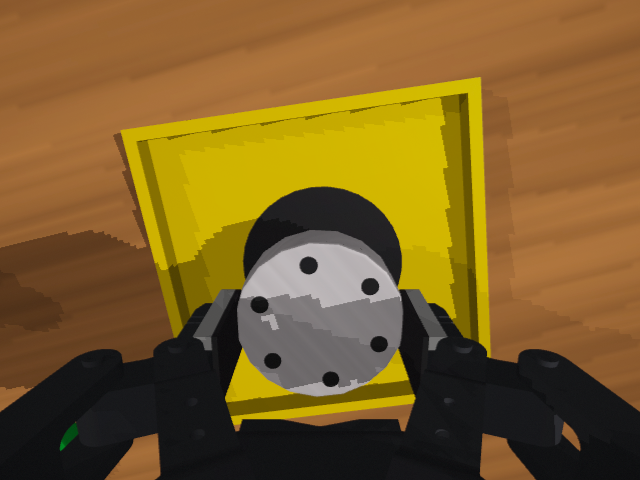

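The flange is over the disc, still in hand. Its bolt circle is at (319,320), unchanged, and the disc rim shows behind it at about (322,187).

Run:
```python
from h import *
p,d,P=load('w4'); st=np.load('pics/w4.npz')
hsv=cv2.cvtColor(p,cv2.COLOR_RGB2HSV); V=hsv[...,2]
m=(V<60)&(np.hypot(*(np.mgrid[:480,:640]-np.array([320,320])[:,None,None]))<74)
n,l,s,c=cv2.connectedComponentsWithStats(m.astype(np.uint8)); k=[i for i in range(1,n) if 100<s[i,4]<600]
w=toplane(c[k],st['pos'][2]+15.1,P).mean(0); print(len(k),'flange',w,'off',w-st['pos'])
# disc rim: upper boundary
pts=[]
for u in range(262,385,3):
    col=V[140:235,u]; j=np.where((col<60))[0]
    if len(j): pts.append((u,140+j[0]-.5))
W=toplane(pts,5,P)[:,:2]; 
from scipy.optimize import least_squares
for r in (35.3,36): print(least_squares(lambda q:np.hypot(*(W-q).T)-r,[495,299],loss='soft_l1').x)
s=get_state(); print(s['tool_pos'],s['time'])
```

```text
6 flange [497.81415509 296.79814714  55.73386716] off [-1.87619641 -0.96103416 15.1       ]
[494.26710515 298.89270011]
[495.01306282 298.69090333]
[499.67889275 297.77138801  40.73933467] 5.45
```

>>> drive_tool --targets '[[[-3, 2.1, -15, 0, 0, 0, 40], [0, 0, -12, 0, 0, 0, 40], [0, 0, -4.5, 0, 0, 0, 40], [0, 0, 0, 0, 0, 0, 40], [0, 0, 0, 0, 0, 0, 40]]]'

```text
time: 6.08
tool_pos: [496.0, 300.7, 9.3]
eef_rot: [3.141, -0.0, 1.303]
wrist_force: [0.5, 0.4, -3.4]
opening: 55.8
```

>>> drive_tool --targets '[[[0.7, -0.8, -1, 0, 0, 0, 40], [0, 0, -0.4, 0, 0, 0, 40], [0, 0, 0, 0, 0, 0, 80], [0, 0, 0, 0, 0, 0, 80], [0, 0, 0, 0, 0, 0, 80]]]'

```text
time: 6.7
tool_pos: [496.7, 300.0, 8.2]
eef_rot: [3.141, -0.001, 1.303]
wrist_force: [0.7, -0.3, -0.1]
opening: 68.5
```

>>> drive_tool --targets '[[[0, 0, 15, 0, 0, 0, 80], [0, 0, 50, 0, 0, 0, 80], [0, 0, 50, 0, 0, 0, 80], [0, 0, 0, 0, 0, 0, 80], [0, 0, 0, 0, 0, 0, 80]]]'

```text
time: 7.32
tool_pos: [496.1, 299.7, 123.4]
eef_rot: [3.141, -0.0, 1.303]
wrist_force: [-0.9, 1.4, -0.8]
opening: 68.6
```

Run:
```python
from h import *
p,d,P=snap('w5')
hsv=cv2.cvtColor(p,cv2.COLOR_RGB2HSV); H,S,V=[hsv[...,i].astype(int) for i in range(3)]
uv=proj([494.8,298.9,23],P); print(uv)
m=(V<60)&(np.hypot(*(np.mgrid[:480,:640]-uv[::-1][:,None,None]))<43)
n,l,s,c=cv2.connectedComponentsWithStats(m.astype(np.uint8)); k=[i for i in range(1,n) if 30<s[i,4]<200]; print(len(k),toplane(c[k],23,P).mean(0))
print(planefit((S<40)&(V>130),tuple(uv.astype(int)),23,P)[:3])
print('disc',planefit(((V<60)|((S<40))),tuple(uv.astype(int)),5,P)[:3])
```

```text
t 7.33 tcp [496.1 299.7 123.4] rot [ 3.1413e+00 -3.0000e-04  1.3031e+00] F [-0.9  1.4 -0.8] op 68.6
[320.05264437 236.16074171]
6 [494.90623267 298.97801434  23.        ]
(array([494.51670606, 299.11756309]), np.float64(28.126022445172502), np.float64(0.2678815530807457))
disc (array([494.75600289, 298.81634185]), np.float64(35.36651152888929), np.float64(0.20186204632814075))
```

View pics/w5.png

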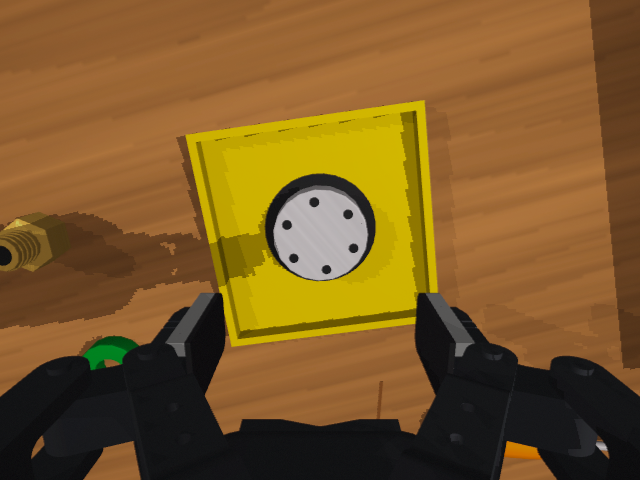

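The flange sits centred on the disc to within 0.3 mm. Next is the green washer.

>>> drive_tool --targets '[[[14, -42, 0, 0, 0, 0, 70], [14, -42, -5, 0, 0, 0, 70], [15, -42, -5, 0, 0, 0, 70], [14, -42, -3, 0, 0, 0, 70], [0, 0, 0, 0, 0, 0, 70], [0, 0, 0, 0, 0, 0, 70], [0, 0, 0, 0, 0, 0, 70]]]'

```text
time: 8.25
tool_pos: [552.7, 132.8, 109.4]
eef_rot: [-3.14, -0.0, 1.304]
wrist_force: [0.7, -0.7, 0.6]
opening: 60.0
```

Run:
```python
from h import *
p,d,P=snap('w6')
hsv=cv2.cvtColor(p,cv2.COLOR_RGB2HSV); H,S,V=[hsv[...,i].astype(int) for i in range(3)]
uv=proj([553.2+15,131.9,14],P); print(uv)
g=(H>50)&(H<80)&(S>150)
for th in(110,140,160): print(planefit(g&(V>th),tuple(uv.astype(int)),14,P)[:3])
```

```text
t 8.25 tcp [552.7 132.8 109.4] rot [-3.1402 -0.      1.3042] F [ 0.7 -0.7  0.6] op 60.0
[327.23626375 264.40323884]
(array([552.52498249, 131.99548898]), np.float64(21.013610625503897), np.float64(0.22510357892271046))
(array([552.70906904, 132.06928224]), np.float64(20.716706486025767), np.float64(0.22332125047513054))
(array([590.29474713, 121.07141551]), np.float64(201.33287374643697), np.float64(29.289874062440717))
```

View pics/w6.png

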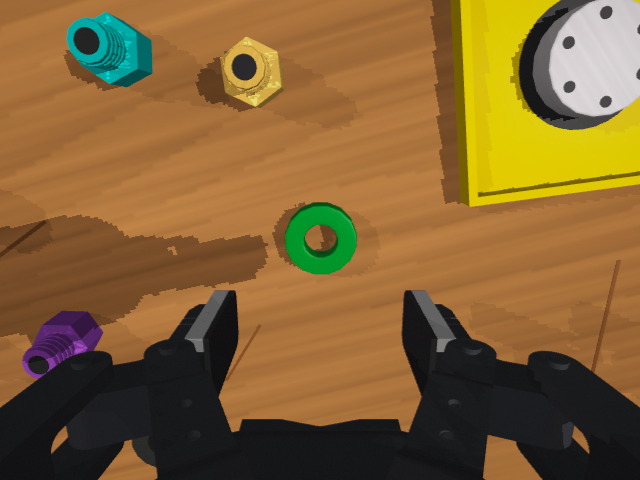

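>>> drive_tool --targets '[[[0, -0.8, -50, 0, 0, 0, 70], [0, 0, -43, 0, 0, 0, 70], [0, 0, -15, 0, 0, 0, 70], [0, 0, 0, 0, 0, 0, 70], [0, 0, 0, 0, 0, 0, 70], [0, 0, 0, 0, 0, 0, 30], [0, 0, 0, 0, 0, 0, 30], [0, 0, 0, 0, 0, 0, 30], [0, 0, 0, 0, 0, 0, 30]]]' --newtons 40

```text
time: 9.43
tool_pos: [554.8, 131.3, 3.9]
eef_rot: [3.138, -0.002, 1.303]
wrist_force: [-0.0, 0.5, 6.2]
opening: 41.4
```

>>> drive_tool --targets '[[[0, 0, 10, 0, 0, 0, 30], [0, 0, 30, 0, 0, 0, 30], [-7, 20, 40, 0, 0, 0, 30], [-14, 42, 0, 0, 0, 0, 30], [-15, 42, 0, 0, 0, 0, 30], [-14, 42, 0, 0, 0, 0, 30], [-7, 21, -10, 0, 0, 0, 30], [0, 0, 0, 0, 0, 0, 30], [0, 0, 0, 0, 0, 0, 30], [0, 0, 0, 0, 0, 0, 30]]]'

```text
time: 10.68
tool_pos: [497.1, 297.2, 72.4]
eef_rot: [3.141, -0.0, 1.302]
wrist_force: [-0.4, 0.0, -0.5]
opening: 41.6
```

Run:
```python
from h import *
p,d,P=snap('w7')
```

```text
t 10.68 tcp [497.1 297.2  72.4] rot [ 3.1408e+00 -3.0000e-04  1.3018e+00] F [-0.4  0.  -0.5] op 41.6
```

View pics/w7.png

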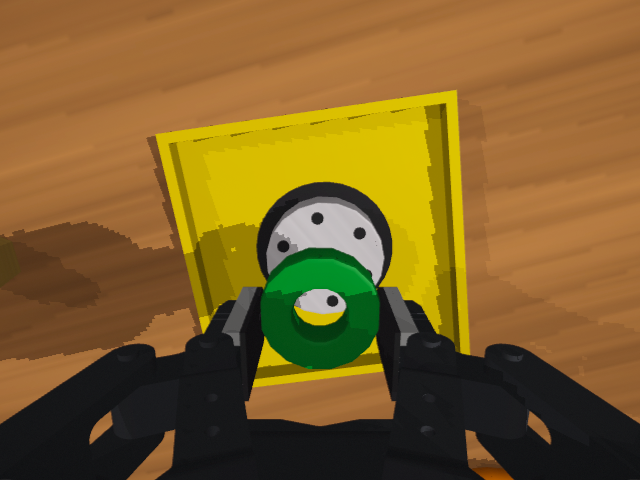

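The washer is held at about (320,310) in the picture, over the flange.

Run:
```python
from h import *
p,d,P=load('w7'); X=cloud(d,P); pos=np.load('pics/w7.npz')['pos']
hsv=cv2.cvtColor(p,cv2.COLOR_RGB2HSV); H,S,V=[hsv[...,i].astype(int) for i in range(3)]
g=(H>50)&(H<80)&(S>150)
z=X[...,2]; 
ring=X[335:362,300:340].reshape(-1,3); print('z',np.percentile(ring[:,2],[5,50,95])-pos[2])
zt=np.median(ring[:,2])
n,l,s,c=cv2.connectedComponentsWithStats(g.astype(np.uint8)); m=(l==l[350,320]).astype(np.uint8)
cnt=max(cv2.findContours(m,cv2.RETR_EXTERNAL,cv2.CHAIN_APPROX_NONE)[0],key=cv2.contourArea)[:,0]
low=cnt[(cnt[:,1]>325)]
from scipy.optimize import least_squares
W=toplane(low,zt,P)[:,:2]
r=least_squares(lambda q:np.hypot(*(W-q[:2]).T)-21.3,[497,297],loss='soft_l1'); print('low arc',r.x,r.x-pos[:2],np.abs(r.fun).max())
r=least_squares(lambda q:np.hypot(*(W-q[:2]).T)-q[2],[497,297,21],loss='soft_l1'); print('low arc free r',r.x)
# top-plane mask
mt=g&(abs(z-zt)<1.5); print(mt.sum()); q=X[mt]; 
cs=planefit(mt,(320,350),zt,P)[:3]; print(cs, cs[0]-pos[:2])
```

```text
z [ 7.55189108 10.19254587 11.18179143]
low arc [493.98646099 296.54832598] [-3.15852988 -0.61958027] 0.589369429088439
low arc free r [494.37762392 296.44050784  20.971283  ]
8287
(array([489.38454744, 297.81685414]), np.float64(112.21176307483454), np.float64(16.324882653759037)) [-7.76044343  0.64894788]
```

>>> drive_tool --targets '[[[0.8, 2.4, -20, 0, 0, 0, 30], [0, 0, -15, 0, 0, 0, 30], [0, 0, -6, 0, 0, 0, 30], [0, 0, 0, 0, 0, 0, 30], [0, 0, 0, 0, 0, 0, 30], [0, 0, 0, 0, 0, 0, 30]]]'

```text
time: 11.48
tool_pos: [497.6, 300.6, 31.5]
eef_rot: [3.141, -0.001, 1.303]
wrist_force: [0.4, -0.0, -0.4]
opening: 41.1
```

Run:
```python
from h import *
p,d,P=snap('w8')
```

```text
t 11.47 tcp [497.6 300.6  31.5] rot [ 3.1408e+00 -8.0000e-04  1.3030e+00] F [ 0.4 -0.  -0.4] op 41.1
```

View pics/w8.png

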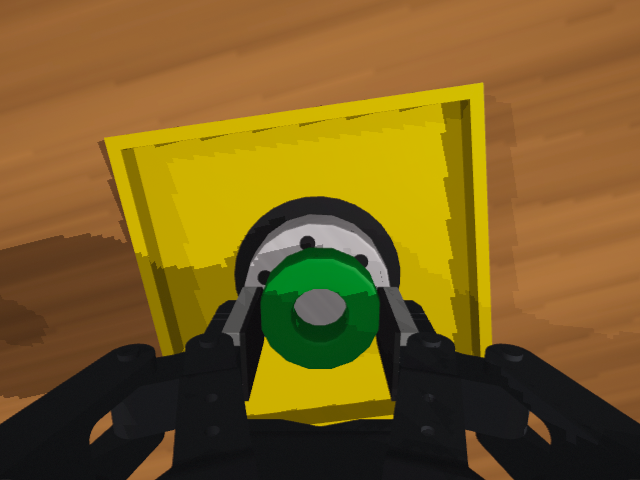

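The washer hangs over the flange at (320,308), level and still held. I'll make a small correction, lower it and release.

>>> drive_tool --targets '[[[0.4, -0.9, -3, 0, 0, 0, 30], [0, 0, -1.5, 0, 0, 0, 30], [0, 0, 0, 0, 0, 0, 30], [0, 0, 0, 0, 0, 0, 64], [0, 0, 0, 0, 0, 0, 64], [0, 0, 0, 0, 0, 0, 64], [0, 0, 15, 0, 0, 0, 64], [0, 0, 50, 0, 0, 0, 64], [0, 0, 40, 0, 0, 0, 64], [0, 0, 0, 0, 0, 0, 64], [0, 0, 0, 0, 0, 0, 64]]]'

```text
time: 12.9
tool_pos: [497.3, 299.4, 131.7]
eef_rot: [3.142, -0.0, 1.303]
wrist_force: [0.1, -0.4, -0.8]
opening: 54.8
```

Run:
```python
from h import *
p,d,P=snap('w9')
hsv=cv2.cvtColor(p,cv2.COLOR_RGB2HSV); H,S,V=[hsv[...,i].astype(int) for i in range(3)]
g=(H>50)&(H<80)&(S>150)
uv=proj([494.9+15,299,37],P).astype(int); print(uv)
for th in (90,130,140,150): print(th,planefit(g&(V>th),tuple(uv),37,P)[:3])
print('flange',planefit(((S<40)&(V>130))|g,tuple(uv),23,P)[:3])
print('disc',planefit(((V<60)|((S<40)))|g,tuple(uv),5,P)[:3])
```

```text
t 12.9 tcp [497.3 299.4 131.7] rot [ 3.1416e+00 -1.0000e-04  1.3030e+00] F [ 0.1 -0.4 -0.8] op 54.8
[326 260]
90 (array([494.85347168, 298.88128405]), np.float64(21.025707135602048), np.float64(0.23751282226793652))
130 (array([495.09108962, 298.96918169]), np.float64(20.74629068034439), np.float64(0.20503259457764295))
140 (array([534.8507527 , 287.57149343]), np.float64(200.78209871231797), np.float64(29.210107126724942))
150 (array([534.8507527 , 287.57149343]), np.float64(200.78209871231797), np.float64(29.210107126724942))
flange (array([494.81446899, 300.40922872]), np.float64(27.30643644876127), np.float64(1.6926279113681608))
disc (array([494.75035615, 298.81394858]), np.float64(35.33272987602463), np.float64(0.20053687936634015))
```

View pics/w9.png

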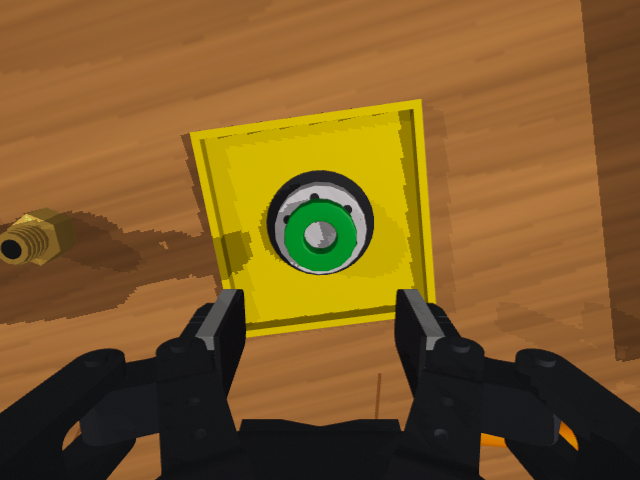

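The washer is concentric with the flange to about 0.2 mm. Next is the brass adapter.

>>> drive_tool --targets '[[[-10, -45, 0, 0, 0, 0, 55], [-11, -46, 0, 0, 0, 0, 55], [-11, -46, 0, 0, 0, 0, 55], [-10, -46, 0, 0, 0, 0, 55], [0, 0, 0, 0, 0, 0, 55], [0, 0, 0, 0, 0, 0, 55]]]'

```text
time: 13.7
tool_pos: [455.4, 116.7, 130.7]
eef_rot: [-3.14, -0.0, 1.302]
wrist_force: [-0.3, 0.5, 0.2]
opening: 47.2
```

Run:
```python
from h import *
p,d,P=snap('w10')
```

```text
t 13.7 tcp [455.4 116.7 130.7] rot [-3.1402e+00 -2.0000e-04  1.3021e+00] F [-0.3  0.5  0.2] op 47.2
```

View pics/w10.png

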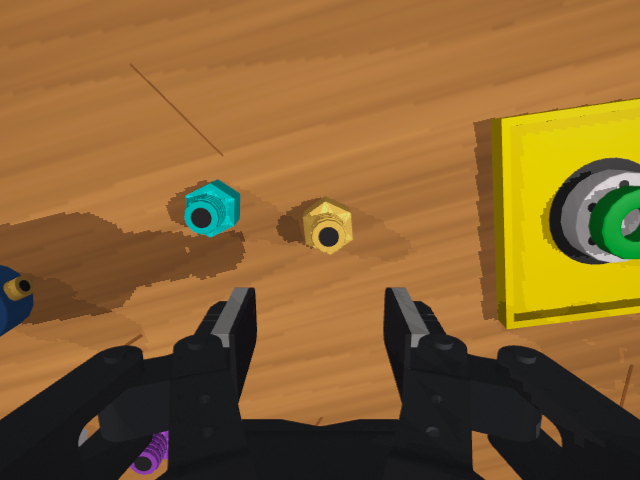

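The brass adapter is at (328,230) and the teal look-alike at (212,210). I'll fit a silhouette model to get the adapter's pose and hex yaw.

```bash
cat >> h.py <<'E'
from scipy.optimize import minimize
def hexfit(mask,x0,P,z0=0.,parts=None):
    """fit x,y,yaw of hex adapter to silhouette by IoU; yaw = angle of flat normals mod 60deg"""
    K,R,t=P; ys,xs=np.nonzero(mask); u0,v0=xs.min()-8,ys.min()-8; sc=6
    w,h=(xs.max()+8-u0)*sc,(ys.max()+8-v0)*sc
    M=cv2.resize(mask[v0:v0+h//sc,u0:u0+w//sc].astype(np.uint8),(w,h),interpolation=cv2.INTER_NEAREST)
    def pr(Q):
        c=Q@R.T+t; q=c@K.T; q=q[:,:2]/q[:,2:]; return ((q-[u0-.5,v0-.5])*sc)
    def ren(q):
        x,y,a=q; im=np.zeros((h,w),np.uint8)
        th=a+np.pi/6+np.arange(6)*np.pi/3; ph=np.arange(36)*np.pi/18
        for r,A,za,zb in ((30/np.sqrt(3),th,0,20),(10,ph,20,40)):
            Q=np.array([[x+r*np.cos(k),y+r*np.sin(k),z0+z] for z in (za,zb) for k in A])
            cv2.fillConvexPoly(im,cv2.convexHull(np.round(pr(Q)).astype(np.int32)),1)
        return im
    def cost(q): im=ren(q); return 1-(im&M).sum()/max(1,(im|M).sum())
    best=None
    for a in np.radians(np.arange(0,60,10)):
        r=minimize(cost,[*x0,a],method='Nelder-Mead',options=dict(initial_simplex=np.array([[*x0,a],[x0[0]+4,x0[1],a],[x0[0],x0[1]+4,a],[x0[0],x0[1],a+.15]]),xatol=.02,fatol=1e-5,maxiter=300))
        if best is None or r.fun<best.fun: best=r
    return best.x[:2],np.degrees(best.x[2])%60,best.fun
E
python3 - <<'E'
from h import *
p,d,P=load('w10')
hsv=cv2.cvtColor(p,cv2.COLOR_RGB2HSV); H,S,V=[hsv[...,i].astype(int) for i in range(3)]
roi=np.zeros(V.shape,bool); roi[190:262,292:365]=1
X=cloud(d,P); m=roi&(((H>19)&(H<32)&(S>70)&(V>110))|(X[...,2]>3)&(X[...,2]<60))
m=cv2.morphologyEx(m.astype(np.uint8),cv2.MORPH_OPEN,np.ones((3,3)))
n,l,s,c=cv2.connectedComponentsWithStats(m); m=l==l[220,328]
cv2.imwrite('pics/m10.png',cv2.resize(np.hstack([p[180:270,285:375][...,::-1],np.repeat(m[180:270,285:375,None]*255,3,2).astype(np.uint8)]),None,fx=4,fy=4,interpolation=0))
print(hexfit(m,[455,114],P))
k=np.where(roi&(V<50)&(np.hypot(*(np.mgrid[:480,:640]-np.array([236,328])[:,None,None]))<13)); print('hole',k[1].mean(),k[0].mean(),toplane([[k[1].mean(),k[0].mean()]],40,P))
E
```

```text
(array([452.85889215, 121.01958287]), np.float64(20.012306628411025), np.float64(0.027503436338644827))
hole 328.44814814814816 236.66296296296295 [[453.02247883 121.26496793  40.        ]]
```

View pics/m10.png

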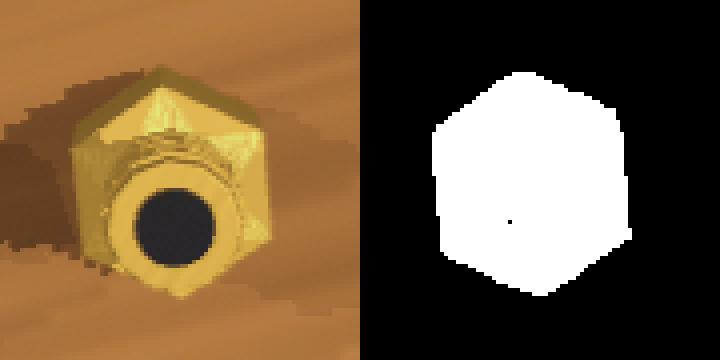

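>>> drive_tool --targets '[[[-2.2, 5.7, -50, 0, 0, 5.4, 55], [0, 0, -50, 0, 0, 0, 55], [0, 0, -26, 0, 0, 0, 55], [0, 0, 0, 0, 0, 0, 55], [0, 0, 0, 0, 0, 0, 55], [0, 0, 0, 0, 0, 0, 15], [0, 0, 0, 0, 0, 0, 15], [0, 0, 0, 0, 0, 0, 15], [0, 0, 0, 0, 0, 0, 15]]]' --newtons 50

```text
time: 14.88
tool_pos: [454.9, 122.6, 6.9]
eef_rot: [3.138, -0.002, 1.397]
wrist_force: [-0.3, 1.1, 6.4]
opening: 28.8
```

>>> drive_tool --targets '[[[0, 0, 10, 0, 0, 0, 15], [0, 0, 40, 0, 0, 0, 15], [2, 8, 50, 0, 0, 0, 15], [8, 32, 0, 0, 0, 0, 15], [12, 46, 0, 0, 0, 0, 15], [12, 46, 0, 0, 0, 0, 15], [10, 40, 0, 0, 0, 0, 15], [0, 5, 0, 0, 0, 0, 15], [0, 0, -10, 0, 0, 0, 15], [0, 0, 0, 0, 0, 0, 15], [0, 0, 0, 0, 0, 0, 15], [0, 0, 0, 0, 0, 0, 15]]]'

```text
time: 16.38
tool_pos: [497.6, 298.6, 95.7]
eef_rot: [3.141, -0.0, 1.396]
wrist_force: [0.2, -0.2, 0.1]
opening: 28.8
```

Run:
```python
from h import *
p,d,P=snap('w11')
```

```text
t 16.38 tcp [497.6 298.6  95.7] rot [ 3.1413e+00 -2.0000e-04  1.3963e+00] F [ 0.2 -0.2  0.1] op 28.8
```

View pics/w11.png

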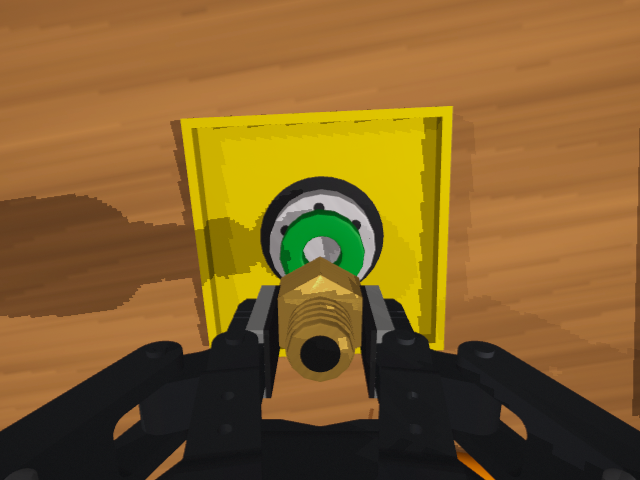

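The brass adapter is held upright, with its spigot bore at (320,354).

Run:
```python
from h import *
p,d,P=load('w11'); X=cloud(d,P); pos=np.load('pics/w11.npz')['pos']
hsv=cv2.cvtColor(p,cv2.COLOR_RGB2HSV); H,S,V=[hsv[...,i].astype(int) for i in range(3)]
k=(V<50)&(np.hypot(*(np.mgrid[:480,:640]-np.array([354,320])[:,None,None]))<24); v,u=np.nonzero(k)
rim=(np.hypot(*(np.mgrid[:480,:640]-np.array([354,320])[:,None,None]))<30)&(H>15)&(H<32)&(S>80)
print('top z off',np.percentile(X[rim][:,2]-pos[2],[50,80,90]))
for zo in (32,33,34,35): c=toplane([[ (u.min()+u.max())/2,(v.min()+v.max())/2]],pos[2]+zo,P)[0]; print(zo,c,c-pos)
m=(H>15)&(H<24)&(S>80)&(V>60); m[:255]=0;m[385:]=0;m[:,:277]=0;m[:,364:]=0
m=m|k
m=cv2.morphologyEx(m.astype(np.uint8),cv2.MORPH_OPEN,np.ones((3,3)));n,l,s,c=cv2.connectedComponentsWithStats(m); m=l==l[300,320]
cv2.imwrite('pics/m11.png',m*255)
for z0 in (-5.5,-6.9,-8): 
  r=hexfit(m,pos[:2]-[2,1],P,z0=pos[2]+z0); print(z0,r,r[0]-pos[:2])
```

```text
top z off [33.46085535 33.95252534 34.18773602]
32 [496.66152541 297.45727136 127.70937026] [-0.93607101 -1.15159553 32.        ]
33 [496.06856412 297.56056542 128.70937026] [-1.5290323  -1.04830148 33.        ]
34 [495.47560283 297.66385947 129.70937026] [-2.12199359 -0.94500742 34.        ]
35 [494.88264154 297.76715353 130.70937026] [-2.71495488 -0.84171337 35.        ]
-5.5 (array([495.11126621, 297.71040061]), np.float64(21.078259195391407), np.float64(0.06337088117146772)) [-2.48633021 -0.89846629]
-6.9 (array([495.66994409, 297.538017  ]), np.float64(20.08407986103495), np.float64(0.04670668140894019)) [-1.92765233 -1.07084989]
-8 (array([496.21630115, 297.42578939]), np.float64(20.102769699042966), np.float64(0.03709729592964228)) [-1.38129527 -1.18307751][ WARN:0@1.241] global loadsave.cpp:1063 imwrite_ Unsupported depth image for selected encoder is fallbacked to CV_8U.
```

View pics/m11.png

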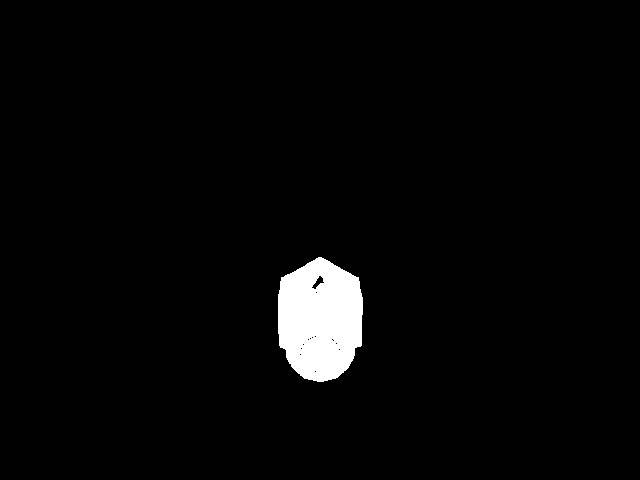

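>>> drive_tool --targets '[[[-0.7, 1.4, -25, 0, 0, 0, 15], [0, 0, -17, 0, 0, 0, 15], [0, 0, -6, 0, 0, 0, 15], [0, 0, 0, 0, 0, 0, 15], [0, 0, 0, 0, 0, 0, 15], [0, 0, 0, 0, 0, 0, 15]]]'

```text
time: 17.18
tool_pos: [497.2, 300.9, 48.2]
eef_rot: [3.14, -0.001, 1.397]
wrist_force: [0.5, 0.5, -1.2]
opening: 28.4
```

Now I'll correct by (−0.3, −0.9), lower in small steps and check the force.

>>> drive_tool --targets '[[[-0.3, -0.9, -3, 0, 0, 0, 15], [0, 0, -1.2, 0, 0, 0, 15], [0, 0, 0, 0, 0, 0, 15], [0, 0, 0, 0, 0, 0, 15]]]'

```text
time: 17.68
tool_pos: [496.5, 299.7, 43.9]
eef_rot: [3.141, -0.0, 1.397]
wrist_force: [-1.6, -0.8, 4.7]
opening: 28.5
```

>>> drive_tool --targets '[[[0, 0, 0.3, 0, 0, 0, 15], [0, 0, 0, 0, 0, 0, 52], [0, 0, 0, 0, 0, 0, 52], [0, 0, 0, 0, 0, 0, 52], [0, 0, 15, 0, 0, 0, 52], [0, 0, 45, 0, 0, 0, 52], [0, 0, 50, 0, 0, 0, 52], [0, 0, 0, 0, 0, 0, 52], [0, 0, 0, 0, 0, 0, 52]]]'

```text
time: 18.8
tool_pos: [496.2, 299.6, 153.9]
eef_rot: [3.141, -0.0, 1.397]
wrist_force: [-0.5, 0.0, -0.6]
opening: 44.3
```

Run:
```python
from h import *
p,d,P=snap('w12')
X=cloud(d,P); hsv=cv2.cvtColor(p,cv2.COLOR_RGB2HSV); H,S,V=[hsv[...,i].astype(int) for i in range(3)]
uv=proj([495,299,77],P); print(uv)
k=(V<50)&(np.hypot(*(np.mgrid[:480,:640]-uv[::-1][:,None,None]))<16); v,u=np.nonzero(k)
c=toplane([[(u.min()+u.max())/2,(v.min()+v.max())/2]],77,P)[0]; print('bore',c,(u.min(),u.max(),v.min(),v.max()))
g=(H>50)&(H<80)&(S>150)
r,y=np.nonzero(g); 
print(p[int(uv[1])-14:int(uv[1])+40:6,int(uv[0])].tolist())
```

```text
t 18.8 tcp [496.2 299.6 153.9] rot [ 3.1413e+00 -3.0000e-04  1.3973e+00] F [-0.5  0.  -0.6] op 44.3
[320.60292164 247.55925991]
bore [494.95638521 298.94978999  77.        ] (np.int64(311), np.int64(330), np.int64(238), np.int64(257))
[[210, 167, 71], [36, 34, 37], [37, 35, 37], [35, 34, 37], [35, 33, 36], [206, 164, 69], [215, 187, 0], [215, 187, 0], [214, 187, 0]]
```

View pics/w12.png

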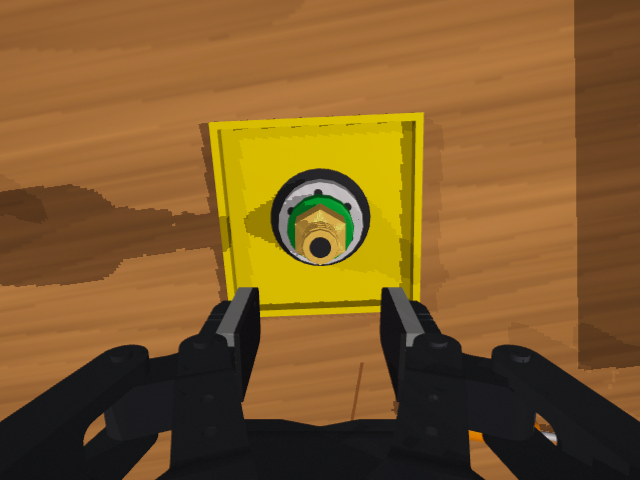

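The stack is concentric: the bore projects to (494.96, 298.95), matching the washer at (495.0, 298.95). Now the regulator.

>>> drive_tool --targets '[[[-4, -30, 0, 0, 0, 0, 65], [-7, -52, 2, 0, 0, 0, 65], [-7, -54, 2, 0, 0, 0, 65], [-7, -55, 2, 0, 0, 0, 65], [-7, -55, 2, 0, 0, 0, 65], [-7, -55, 2, 0, 0, 0, 65], [-7, -55, 1, 0, 0, 0, 65], [-6, -40, 0, 0, 0, 0, 65], [0, -18, 0, 0, 0, 0, 65], [0, 0, 0, 0, 0, 0, 65], [0, 0, 0, 0, 0, 0, 65], [0, 0, 0, 0, 0, 0, 65]]]'

```text
time: 20.35
tool_pos: [444.5, -112.9, 164.4]
eef_rot: [-3.141, -0.001, 1.399]
wrist_force: [-0.3, 0.4, 0.2]
opening: 55.5
```

Run:
```python
from h import *
p,d,P=snap('w13')
```

```text
t 20.35 tcp [ 444.5 -112.9  164.4] rot [-3.1411e+00 -7.0000e-04  1.3991e+00] F [-0.3  0.4  0.2] op 55.5
```

View pics/w13.png

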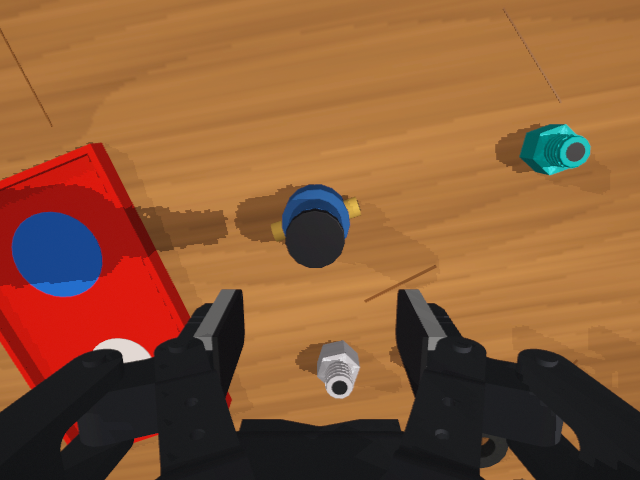

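The regulator's cap is at (315,238), its ports at (277,230) and (350,208), and the steel adapter at (340,370).

Run:
```python
from h import *
p,d,P=load('w13')
hsv=cv2.cvtColor(p,cv2.COLOR_RGB2HSV); H,S,V=[hsv[...,i].astype(int) for i in range(3)]
roi=np.zeros(V.shape,bool); roi[195:275,275:355]=1
print(hsv[240,315],hsv[200,315],hsv[215,290])
for th in (60,70): print(planefit(roi&(V<th),(315,240),70,P)[:3])
X=cloud(d,P); print(X[230:245,305:325,2].mean())
print('blue',planefit((H>100)&(H<120)&(S>130)&(V>70),(57,255),5,P)[:3])
```

```text
[135  12  43] [107 176  90] [107 177 117]
(array([ 442.29178807, -116.92226702]), np.float64(17.51793112032325), np.float64(0.392005398653007))
(array([ 442.21895778, -116.97393905]), np.float64(17.634346087589638), np.float64(0.36808651350472077))
72.04932727664664
blue (array([ 439.00272409, -317.16917106]), np.float64(33.36824177650211), np.float64(0.21917223934968547))
```

>>> drive_tool --targets '[[[-2.1, -2.6, -45, 0, 0, 0, 65], [0, 0, -50, 0, 0, 0, 65], [0, 0, -35, 0, 0, 0, 65], [0, 0, 0, 0, 0, 0, 65], [0, 0, 0, 0, 0, 0, 65], [0, 0, 0, 0, 0, 0, 20], [0, 0, 0, 0, 0, 0, 20], [0, 0, 0, 0, 0, 0, 20], [0, 0, 0, 0, 0, 0, 20]]]' --newtons 60

```text
time: 21.52
tool_pos: [443.8, -116.9, 36.2]
eef_rot: [3.138, -0.0, 1.397]
wrist_force: [0.6, 1.9, 6.1]
opening: 34.2
```

>>> drive_tool --targets '[[[0, 0, 10, 0, 0, 0, 20], [0, 0, 30, 0, 0, 0, 20], [0, -20, 20, 0, 0, 0, 20], [0, -40, 0, 0, 0, 0, 20], [0, -50, 0, 0, 0, 0, 20], [-1, -50, 0, 0, 0, 0, 20], [0, -30, 0, 0, 0, 0, 20], [0, -10, -10, 0, 0, 0, 20], [0, 0, 0, 0, 0, 0, 20], [0, 0, 0, 0, 0, 0, 20], [0, 0, 0, 0, 0, 0, 20]]]'

```text
time: 22.9
tool_pos: [441.4, -315.6, 84.7]
eef_rot: [-3.141, -0.001, 1.399]
wrist_force: [-0.6, -0.2, -3.8]
opening: 34.2
```

Run:
```python
from h import *
p,d,P=snap('w14')
```

```text
t 22.9 tcp [ 441.4 -315.6   84.7] rot [-3.1413e+00 -5.0000e-04  1.3986e+00] F [-0.6 -0.2 -3.8] op 34.2
```

View pics/w14.png

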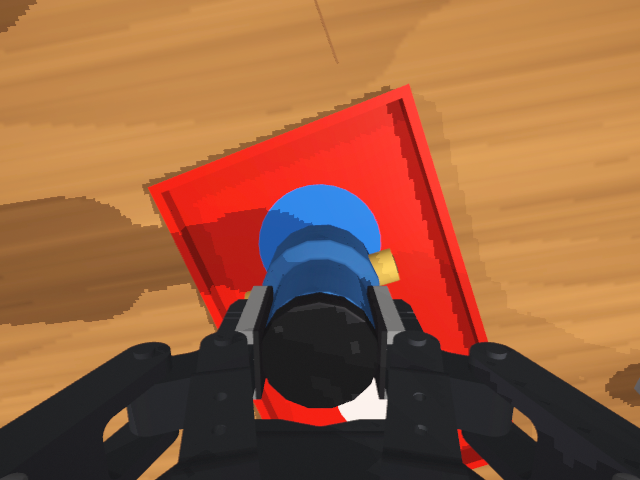

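The regulator is held upright over the blue disc, with its cap at (320,350). The disc's arc peaks at (320,184).

Run:
```python
from h import *
from scipy.optimize import least_squares
p,d,P=load('w14'); pos=np.load('pics/w14.npz')['pos']; X=cloud(d,P)
hsv=cv2.cvtColor(p,cv2.COLOR_RGB2HSV); H,S,V=[hsv[...,i].astype(int) for i in range(3)]
print('captop off',np.median(X[340:380,300:340,2])-pos[2])
pts=[]
for u in range(268,375,3):
    j=np.where((H[170:240,u]>95)&(H[170:240,u]<125)&(S[170:240,u]>110))[0]
    if len(j): pts.append((u,170+j[0]-.5))
W=toplane(pts,5,P)[:,:2]
for r0 in(33.4,34): r=least_squares(lambda q:np.hypot(*(W-q).T)-r0,[439,-317],loss='soft_l1'); print('disc',r.x,np.abs(r.fun).max())
# cap: lower outline
for zo in (33.,33.8,34.5):
  pts=[]
  for u in range(285,356,3):
    col=V[360:420,u]<70; red=np.where((S[360:420,u]>150)&(V[360:420,u]>120)|((S[360:420,u]<60)&(V[360:420,u]>150)))[0]
    if len(red): pts.append((u,360+red[0]-.5))
  W=toplane(pts,pos[2]+zo,P)[:,:2]
  r=least_squares(lambda q:np.hypot(*(W-q).T)-17.8,pos[:2]-[2,1],loss='soft_l1'); print(zo,'cap',r.x-pos[:2],np.abs(r.fun).max())
```

```text
captop off 34.33818080872204
disc [ 438.67835953 -316.57933175] 0.24602535597387742
disc [ 439.34929711 -316.71792478] 0.28364548294914727
33.0 cap [-0.46390381 -1.28273959] 0.2275376033697185
33.8 cap [-1.08162814 -1.17527637] 0.2324864765902639
34.5 cap [-1.62204915 -1.08126214] 0.23675705539946534
```

>>> drive_tool --targets '[[[-1.3, 0, -22, 0, 0, 0, 20], [0, 0, -12, 0, 0, 0, 20], [0, 0, -5, 0, 0, 0, 20], [0, 0, 0, 0, 0, 0, 20], [0, 0, 0, 0, 0, 0, 20], [0, 0, 0, 0, 0, 0, 20]]]'

```text
time: 23.7
tool_pos: [440.4, -317.2, 46.0]
eef_rot: [3.141, 0.0, 1.397]
wrist_force: [-0.1, -0.4, -2.4]
opening: 34.5
```

>>> drive_tool --targets '[[[-0.2, 1.4, -3, 0, 0, 0, 20], [0, 0, -1.2, 0, 0, 0, 20], [0, 0, -0.5, 0, 0, 0, 20], [0, 0, 0, 0, 0, 0, 20], [0, 0, 0, 0, 0, 0, 20]]]'

```text
time: 24.32
tool_pos: [439.8, -315.2, 41.3]
eef_rot: [-3.142, -0.0, 1.397]
wrist_force: [-2.1, 2.2, 5.2]
opening: 34.5
```

>>> drive_tool --targets '[[[0, 0, 0.3, 0, 0, 0, 20], [0, 0, 0, 0, 0, 0, 60], [0, 0, 0, 0, 0, 0, 60], [0, 0, 0, 0, 0, 0, 60], [0, 0, 15, 0, 0, 0, 60], [0, 0, 50, 0, 0, 0, 60], [0, 0, 60, 0, 0, 0, 60], [0, 0, 0, 0, 0, 0, 60], [0, 0, 0, 0, 0, 0, 60]]]'

```text
time: 25.45
tool_pos: [439.7, -315.3, 166.7]
eef_rot: [3.141, 0.0, 1.397]
wrist_force: [-0.7, 0.7, -0.7]
opening: 51.2
```

Run:
```python
from h import *
p,d,P=snap('w15')
hsv=cv2.cvtColor(p,cv2.COLOR_RGB2HSV); H,S,V=[hsv[...,i].astype(int) for i in range(3)]
uv=proj([439,-316.8,75],P); print(uv)
roi=np.hypot(*(np.mgrid[:480,:640]-uv[::-1][:,None,None]))<45
print('cap',planefit(roi&(V<70)&(S<100),tuple(uv.astype(int)),75,P)[:3])
```

```text
t 25.45 tcp [ 439.7 -315.3  166.7] rot [3.1409e+00 4.0000e-04 1.3973e+00] F [-0.7  0.7 -0.7] op 51.2
[319.36640278 241.24944937]
cap (array([ 438.20776023, -315.64997431]), np.float64(17.439125789317437), np.float64(0.3231564623052153))
```

View pics/w15.png

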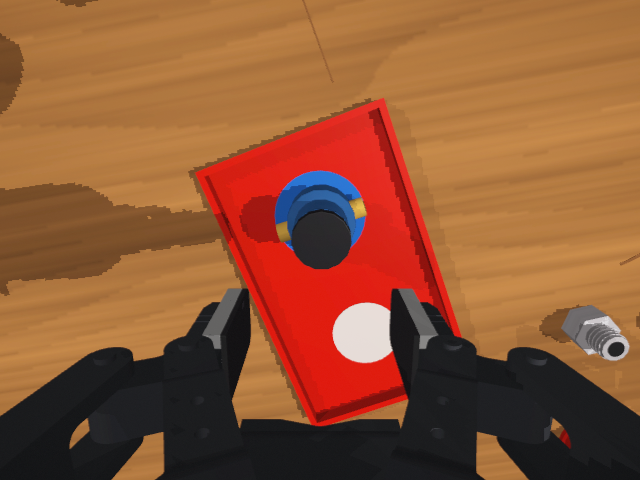

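The regulator stands upright on the blue disc, cap at (320,240), about 1.4 mm off the disc centre, which is acceptable. Next is the steel adapter.

>>> drive_tool --targets '[[[20, 30, 0, 0, 0, 0, 55], [26, 42, -5, 0, 0, 0, 55], [26, 42, -10, 0, 0, 0, 55], [26, 42, -10, 0, 0, 0, 55], [24, 38, -10, 0, 0, 0, 55], [0, 0, 0, 0, 0, 0, 55], [0, 0, 0, 0, 0, 0, 55], [0, 0, 0, 0, 0, 0, 55]]]'

```text
time: 26.5
tool_pos: [561.1, -122.4, 130.8]
eef_rot: [-3.141, 0.0, 1.396]
wrist_force: [0.2, -0.4, -1.0]
opening: 47.0
```

Run:
```python
from h import *
p,d,P=snap('w16')
f=load('w15'); q,_,P5=f
hsv=cv2.cvtColor(q,cv2.COLOR_RGB2HSV); H,S,V=[hsv[...,i].astype(int) for i in range(3)]
m=(S<40)&(V>190); print('white',planefit(m,(360,332),5,P5)[:3])
pts=[]
for u in range(278,365,3):
    j=np.where((H[150:240,u]>95)&(H[150:240,u]<125)&(S[150:240,u]>110))[0]
    if len(j): pts.append((u,150+j[0]-.5))
from scipy.optimize import least_squares
W=toplane(pts,5,P5)[:,:2]; r=least_squares(lambda q:np.hypot(*(W-q).T)-33.7,[439,-317],loss='soft_l1'); print('blue',r.x,np.abs(r.fun).max())
```

```text
t 26.5 tcp [ 561.1 -122.4  130.8] rot [-3.1406e+00  2.0000e-04  1.3960e+00] F [ 0.2 -0.4 -1. ] op 47.0
white (array([ 541.18968657, -298.7140178 ]), np.float64(25.360570595578775), np.float64(1.9197281906108516))
blue [ 439.00032348 -317.03042862] 1.4838796416040623
```

View pics/w16.png

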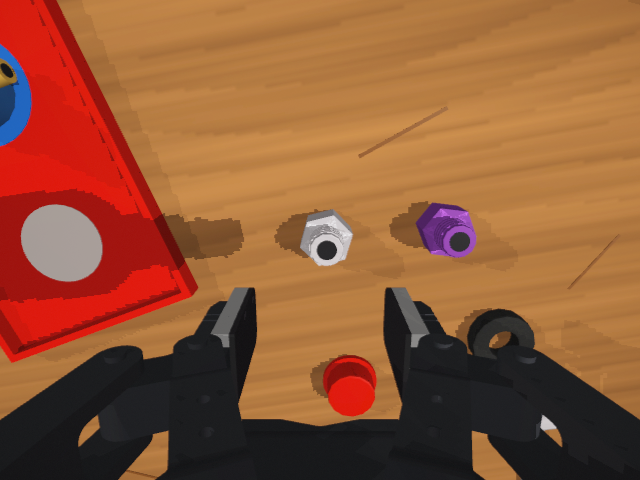

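The steel adapter is at (326,240), the purple look-alike at (450,230), and the white disc is in full view at (62,243).

Run:
```python
from h import *
p,d,P=load('w16')
hsv=cv2.cvtColor(p,cv2.COLOR_RGB2HSV); H,S,V=[hsv[...,i].astype(int) for i in range(3)]
print('white',planefit((S<60)&(V>110),(62,243),5,P)[:3])
roi=np.zeros(V.shape,bool); roi[203:272,292:362]=1
m=roi&(S<60)&(V>60); m|=roi&(V<60)&(np.hypot(*(np.mgrid[:480,:640]-np.array([249,326])[:,None,None]))<14)
m=cv2.morphologyEx(m.astype(np.uint8),cv2.MORPH_CLOSE,np.ones((3,3)));n,l,s,c=cv2.connectedComponentsWithStats(m); m=l==l[235,326]
cv2.imwrite('pics/m16.png',cv2.resize(np.hstack([p[195:280,285:370][...,::-1],np.repeat(m[195:280,285:370,None]*255,3,2).astype(np.uint8)]),None,fx=4,fy=4,interpolation=0))
print(hexfit(m,[562,-121],P))
k=np.where((V<60)&(np.hypot(*(np.mgrid[:480,:640]-np.array([249,326])[:,None,None]))<13)); print(toplane([[k[1].mean(),k[0].mean()]],40,P))
```

```text
white (array([ 541.02568727, -297.257955  ]), np.float64(26.54762281955658), np.float64(0.18950923938752484))
(array([ 565.87761898, -120.74877888]), np.float64(4.773699594603238), np.float64(0.023537893352221007))
[[ 566.11184694 -120.56672131   40.        ]]
```

View pics/m16.png

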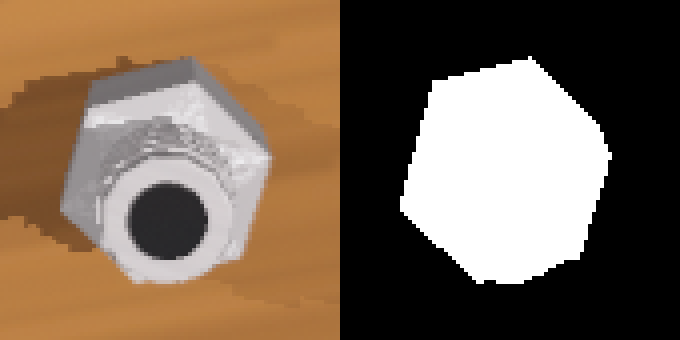

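>>> drive_tool --targets '[[[5.4, 3, 0, 0, 0, -7.6, 55], [0, 0, -50, 0, 0, -7.6, 55], [0, 0, -50, 0, 0, 0, 55], [0, 0, -26, 0, 0, 0, 55], [0, 0, 0, 0, 0, 0, 55], [0, 0, 0, 0, 0, 0, 55], [0, 0, 0, 0, 0, 0, 15], [0, 0, 0, 0, 0, 0, 15], [0, 0, 0, 0, 0, 0, 15], [0, 0, 0, 0, 0, 0, 15]]]' --newtons 50

```text
time: 27.8
tool_pos: [568.7, -119.2, 7.1]
eef_rot: [3.138, -0.0, 1.132]
wrist_force: [-0.9, -1.5, 7.1]
opening: 28.3
```

>>> drive_tool --targets '[[[0, 0, 10, 0, 0, 0, 15], [0, 0, 35, 0, 0, 0, 15], [-2, -15, 40, 0, 0, 0, 15], [-5, -40, 0, 0, 0, 0, 15], [-6, -45, 0, 0, 0, 0, 15], [-6, -45, 0, 0, 0, 0, 15], [-5, -32, 0, 0, 0, 0, 15], [0, 0, -10, 0, 0, 0, 15], [0, 0, 0, 0, 0, 0, 15], [0, 0, 0, 0, 0, 0, 15], [0, 0, 0, 0, 0, 0, 15]]]'

```text
time: 29.18
tool_pos: [543.6, -294.5, 80.4]
eef_rot: [3.141, -0.0, 1.133]
wrist_force: [-0.4, -0.0, -1.0]
opening: 28.7
```

Run:
```python
from h import *
p,d,P=snap('w17')
```

```text
t 29.18 tcp [ 543.6 -294.5   80.4] rot [ 3.1414e+00 -2.0000e-04  1.1333e+00] F [-0.4 -0.  -1. ] op 28.7
```

View pics/w17.png

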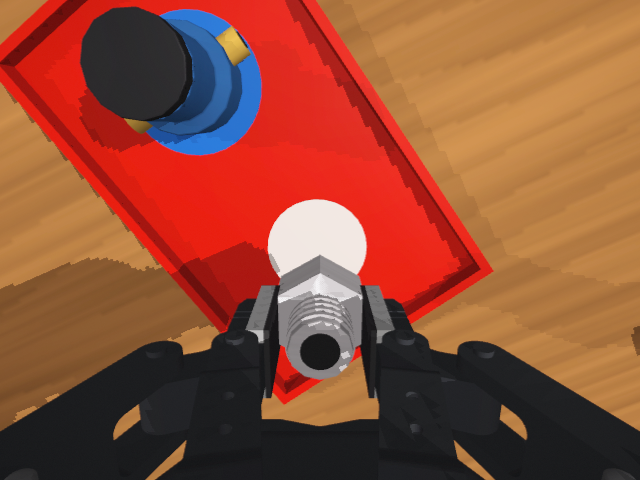

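The steel adapter is held upright with its bore at (320,352). The white disc shows behind it at about (317,245).

Run:
```python
from h import *
from scipy.optimize import least_squares
p,d,P=load('w17'); pos=np.load('pics/w17.npz')['pos']
hsv=cv2.cvtColor(p,cv2.COLOR_RGB2HSV); H,S,V=[hsv[...,i].astype(int) for i in range(3)]
k=(V<50)&(np.hypot(*(np.mgrid[:480,:640]-np.array([352,320])[:,None,None]))<24); v,u=np.nonzero(k)
for zo in (33,33.5): c=toplane([[(u.min()+u.max())/2,(v.min()+v.max())/2]],pos[2]+zo,P)[0]; print(c,c-pos)
pts=[]
for u in range(274,362,3):
    j=np.where((S[190:255,u]<60)&(V[190:255,u]>130))[0]
    if len(j) and j[0]>0: pts.append((u,190+j[0]-.5))
W=toplane(pts,5,P)[:,:2]
for r0 in (26.5,27): r=least_squares(lambda q:np.hypot(*(W-q).T)-r0,[541,-297],loss='soft_l1'); print('white',r.x,np.abs(r.fun).max())
```

```text
[ 541.50432568 -295.13936007  113.40465433] [-2.08287824 -0.6575157  33.        ]
[ 541.23430832 -295.01379559  113.90465433] [-2.35289561 -0.53195122 33.5       ]
white [ 540.74686389 -296.67527473] 0.3244660842105205
white [ 541.25946046 -296.93836562] 0.37221686577762725
```

>>> drive_tool --targets '[[[-0.5, -1.8, -35, 0, 0, 0, 15], [0, 0, -22, 0, 0, 0, 15], [0, 0, -7, 0, 0, 0, 15], [0, 0, 0, 0, 0, 0, 15], [0, 0, 0, 0, 0, 0, 15], [0, 0, 0, 0, 0, 0, 15]]]'

```text
time: 29.98
tool_pos: [543.4, -297.7, 17.2]
eef_rot: [3.14, 0.0, 1.132]
wrist_force: [0.7, -0.0, -1.5]
opening: 28.6
```

>>> drive_tool --targets '[[[-0.2, 1.3, -3, 0, 0, 0, 15], [0, 0, -1.5, 0, 0, 0, 15], [0, 0, -0.7, 0, 0, 0, 15], [0, 0, 0, 0, 0, 0, 15], [0, 0, 0, 0, 0, 0, 15]]]'

```text
time: 30.6
tool_pos: [542.5, -295.8, 12.1]
eef_rot: [3.141, -0.0, 1.132]
wrist_force: [-1.9, 1.1, 6.9]
opening: 29.0
```

>>> drive_tool --targets '[[[0, 0, 0.3, 0, 0, 0, 15], [0, 0, 0, 0, 0, 0, 50], [0, 0, 0, 0, 0, 0, 50], [0, 0, 0, 0, 0, 0, 50], [0, 0, 15, 0, 0, 0, 50], [0, 0, 50, 0, 0, 0, 50], [0, 0, 60, 0, 0, 0, 50], [0, 0, 0, 0, 0, 0, 50], [0, 0, 0, 0, 0, 0, 50]]]'

```text
time: 31.72
tool_pos: [542.3, -295.8, 136.8]
eef_rot: [3.141, 0.0, 1.132]
wrist_force: [-0.4, 1.0, -1.0]
opening: 42.8
```

Run:
```python
from h import *
p,d,P=snap('w18')
q,_=read_camera('top'); cv2.imwrite('pics/top18.png',q[...,::-1]); np.save('pics/top18.npy',q)
s,_=read_camera('side'); cv2.imwrite('pics/side18.png',s[...,::-1])
hsv=cv2.cvtColor(p,cv2.COLOR_RGB2HSV); H,S,V=[hsv[...,i].astype(int) for i in range(3)]
uv=proj([541,-297,45],P); k=(V<50)&(np.hypot(*(np.mgrid[:480,:640]-uv[::-1][:,None,None]))<15); v,u=np.nonzero(k); print(uv,toplane([[(u.min()+u.max())/2,(v.min()+v.max())/2]],45,P))
print('white+hex',planefit((S<60)|((V<60)),tuple(uv.astype(int)),5,P)[:3])
```

```text
t 31.73 tcp [ 542.3 -295.8  136.8] rot [3.141 0.    1.132] F [-0.4  1.  -1. ] op 42.8
[319.44734667 240.10921423] [[ 540.52495506 -296.41783486   45.        ]]
white+hex (array([ 541.1823862 , -296.87046258]), np.float64(26.554546336392036), np.float64(0.19466838308081835))
```

View pics/w18.png

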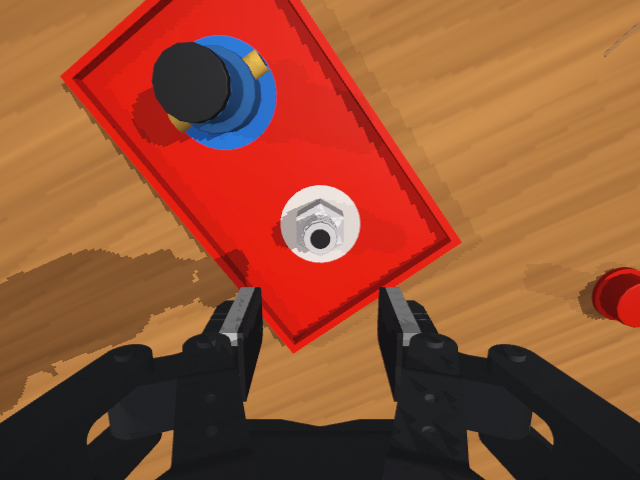

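View pics/top18.png

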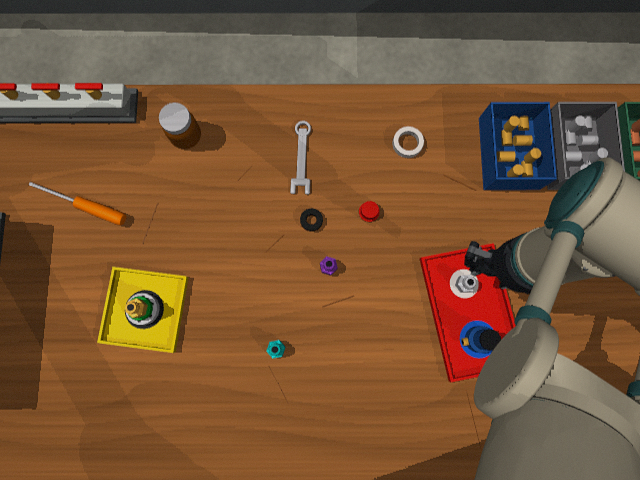

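View pics/side18.png

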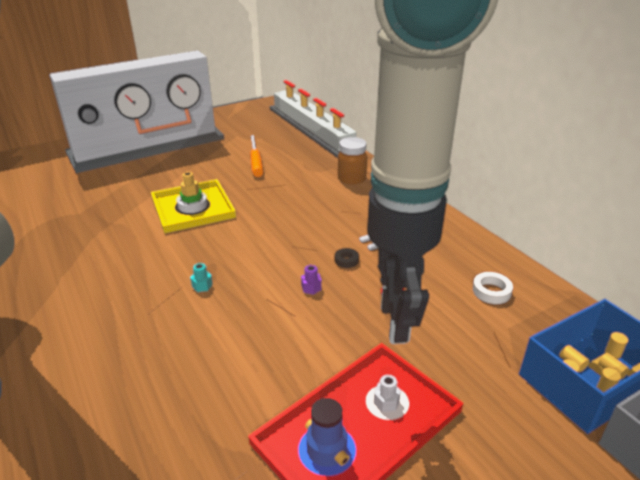

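The pictures agree. The stack stands at (144,306) in the top view, the steel adapter on the white disc at (463,284), and the regulator on the blue disc at (480,340). The black washer, red cap, spanner, purple and teal parts have not moved, and the gripper is clear.

Run:
```python
from h import *
print(get_state()['time'], arm.sign_off())
```

```text
the job is handed in; nothing more can be done
31.875 None
```

Both kits are made up and handed in at 31.9 s of the 128 s allowed, with everything released.

- **Yellow tray:** the flange, green washer and brass adapter (spigot up) are stacked on the black disc. The wrist camera, checked after each placement, put each part within about 0.3 mm of the one below and of the disc.
- **Red tray:** the blue regulator stands on the blue disc and the steel adapter stands spigot up on the white disc.
- **Checks that were less exact:** the regulator's cap measured about 1.4 mm off the centre of its disc, and the steel adapter about 0.8 mm off its own. The camera calibration is only good to about 2 mm, so I left both as they were.
- **Left alone:** in the last top picture the black washer, red cap, spanner and the purple and teal look-alikes lie where they were. The gripper was clear of everything.

The highest wrist force any move reported was about 7 N, well under the limit.

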